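# Load a syringe into an inclined cradle and lock it

### The arm

A 6-joint arm with a two-finger parallel gripper is mounted at the origin on a cart in front of the work surface, level with it; the furniture and walls round the work are solid. World frame = base frame: x ahead of the robot, y to its left, z up, the work surface at z = 0. Lengths are in mm, angles in rad, forces in N, time in s.
With the tool pointing down it reaches from about 275 to 1000 mm from the base axis. Payload 8.4 kg.
Tool frame: the origin (TCP) lies midway between the tips of the shut fingers; the grasp point (between the pads) lies 19 mm behind it; z points along the fingers, y is the line along which they close (so a half turn about z gives the same grasp; the last joint's range is limited). The gripper opens to 85 mm and grips with 20 to 120 N. Pads are 22 mm wide; open, the fingers measure 114 mm over their backs; the gripper's body (76 mm by 85 mm) begins 54 mm behind the grasp point. The pads swing forward as they close: fully open they stand 13 mm farther back than shut.
Start: joints at [1.211, 0.353, 1.633, -0, 1.155, -0.002], TCP at [218.883, 585.421, 231.281] pointing down, gripper open.
Joint ranges: [-2.63, 2.63], [-0.92, 2.1], [0.06, 2.66], [-1.3, 4.44], [0, 2.69], [-3.02, 3.02]. Speed limits (rad/s): [2.22, 2.22, 2.79, 3.14, 3.14, 3.14].

### API

Orientations are given as [roll, pitch, yaw] about the fixed x, y, z axes, in that order (R = Rz(yaw) Ry(pitch) Rx(roll)).
In Python, from rig import monitor, imaging, r gives the robot as it stands.
- The arm moves only by the tool drive_tool, never from a script. Its argument "plan" is a list of rows, each an object of numbers: "x", "y", "z": the shift along the tool's x, y, z in units of 50 mm (1.0 is 50 mm); "ax", "ay", "az": the turn, a rotation vector about the tool's x, y, z in units of 6 degrees (1.0 is 6 degrees); "hand": the finger opening in mm, from 0 to 85.4. In form: [{"x": .., "y": .., "z": .., "ax": .., "ay": .., "az": .., "hand": ..}, ...]. A call has 1 to 8 rows; each row is the pose to reach, as a shift and turn from the pose commanded when the call began, along the tool's axes at that moment; what a row does not reach only later rows make up. A row lasts 1/10 s, in which the tool goes at most 50 mm and 8.59 degrees, less where a joint would pass 70% of its speed; a pose out of reach is approached as far as the arm can. A call with a gripper value outside its range is refused whole. The fingers move at their own pace and stop on an object; "grip_force" is the grip in N (left out, the last holds). Time passes only in rows, so rows that repeat a pose let the fingers close. It gives the time, the measured TCP pose, the force, the opening and the grip force at its end, in the units of the state.
- monitor.sense(): the state, without advancing time (a new reading comes with each control period).
- imaging.grab_frame(name): name is "scene" or "side" or "wrist"; returns the picture (480x640x3 uint8, red, green, blue); there is no depth.
- imaging.camera_info(name): a dict with "mtx" (3x3 intrinsics, pixels), "R" (3x3) and "t" (3): a world point X has camera coordinates R X + t. Camera axes: x right, y down, z forward; pixel columns grow to the right and rows downward; lengths in mm; the calibration is good to about 2 mm. A picture is of the moment at which its call begins: read the wrist's pose just before it. camera_info takes no time and is no camera call; for the wrist camera it gives the pose at the moment of the call.
- r.sign_off(): hands the job in; it is judged then, once.
The state is a dict: "clock": time; "qpos": joint angles; "qvel": joint speeds; "joint_efforts": joint torques, N m; "eef_pos": TCP position; "tcp_rot": TCP orientation; "contact_force": force on the tool from outside, world axes, zero at the start; "wrist_torque": the same for the moment, N m; "opening": opening from 0.0 (shut) to 1.0 (fully open); "grasp_force": force on a finger pad.
Only numpy, scipy, OpenCV 4.12 (cv2) and the standard library are available. Lean on these libraries where they do the work, as an engineer would, in place of code of your own. Each camera call takes 0.05 s, during which the arm holds its last target. There are 200 camera calls.

### The job

Lay the syringe from the bench into the two V-notched forks of the inclined cradle, nozzle pointing down the slope, and draw it down until its finger flange rests against the upper fork. Then turn the keeper bar by its knob all the way across the barrel, and let go. Leave the other things on the bench where they are.

Things in the scene. Friction and masses are not known exactly. Their poses are not given: they have to be found in the camera images.
- syringe_centre (a point): Centre of the barrel of the 10 ml syringe that lies loose on the bench (114 mm long, about 20 g): on the barrel's axis, 8.2 mm over the bench at the start. y runs along the barrel to the nozzle, x across it. The barrel is a cylinder 16.4 mm in diameter, 36.5 mm long each way from this point.
- syringe_nozzle (a point): Tip of the syringe's thin nozzle, on the barrel's axis, 48.5 mm in front of syringe_centre. Same axes as syringe_centre.
- syringe: The whole syringe; axes as syringe_centre, origin 8.5 mm nearer the flange than syringe_centre and 9.2 mm below it. The finger flange at the rear end of the barrel is 26 mm wide, 10 mm high, 2 mm thick; its front face is 36.5 mm behind syringe_centre. Behind it sticks out the slim plunger (27 mm).
- stand: Foot plate of the inclined syringe cradle, an aluminium fixture: 112 x 84 mm, 10 mm high, with two posts that carry the cradle. Origin on the bench, below the cradle's origin; x ahead, to the cradle's high end; z up. Screwed down, but turned a little and at a new place in each run.
- cradle: Inclined part of the stand, fixed on it, sloping 30 degrees, low end to the robot. Origin 85 mm over the bench on the axis of the seated barrel, midway between two V-notched forks; x up the slope along that axis, y sideways, z square to the slope. Seated, syringe_centre is at (-3.5, 0, 0) mm here. Between the forks 54 mm are open at both sides; the rail below (26 mm wide) has its top at z = -38 mm.
- upper_fork (a point): Middle of the upper fork's notch (x = +30 mm of the cradle) on the seated barrel's axis. Both forks are plates 6 mm thick with a 90-degree V, mouth 31 mm wide, prong tips at cradle z = +4 mm; the barrel goes in along -z. The syringe's flange stops against the upper face of this fork (x = +33 mm). The V's friction can hold the syringe short of that, so it must be drawn down.
- lower_fork (a point): Middle of the lower fork's notch (x = -30 mm of the cradle), on the seated barrel's axis. Same shape as the upper fork. The nozzle points down the slope past this fork.
- keeper (a joint): Angle of the keeper, a flat steel bar on a pivot parallel to the cradle's z, beside the lower fork. 0: it points down the slope (-x of the cradle), clear (it starts at 0 to 0.4). 1.58, the stop: it lies across the barrel. Positive turns it from the cradle's -x to its +y. It stays where it is left and takes about 1 N at the knob.
- keeper_pivot (a point): Pivot of the keeper, on its axis at the underside of the bar: at (-30, -29, 10.5) mm in the cradle frame. The bar is 12 mm wide, 3 mm thick, and passes 2.3 mm over the seated barrel. z is the pivot axis; -x points along the bar to the knob.
- keeper_knob (a point): Black round knob at the keeper's free end, 10 mm in diameter, 25 mm tall, standing square to the slope (axis along the cradle's z). The point is on its axis, 50 mm from the pivot axis, 7.5 mm below its top, 17.5 mm over the bar's top face and 20.5 mm over keeper_pivot's level.
- marker_pen_centre (a point): Centre of a white marker pen with a dark cap, 135 mm long, 16 mm thick, lying; no business of the task (it is longer than the syringe and has no flange).
- spare_cap_centre (a point): Centre of a bottle cap, 54 mm across, 25 mm high, lying on the bench; bystander.
- timer_centre (a point): Centre of a wedge-shaped timer, 41 x 66 x 56 mm; bystander.
Not all that is in view belongs to the job. Leave any pink look-alike of the syringe alone.

How it is judged:
By the outcome, as a careful person would: the job done as asked, in the order asked, and still so for the second after the job is handed in, with the robot touching nothing.
It also fails if it takes over 51 s, if anything falls off the work surface, if the arm or the gripper's body presses on something with over 40 N, if the wrist force passes 120 N, or if a joint passes its speed limit or range.

## Working session

There is one attempt and no reset: what is moved stays moved. The work goes in short steps, Python scripts to look and compute and a tool call to move; the robot and the scene stay as the last step left them, time stands still between calls to the robot, and variables do not carry over. Pictures are saved under pics/ and viewed, at most 10 in all, crops included, and the job is handed in when it is done.

Besides the shell and the picture viewer there is one more tool, called after "Call:" by a JSON object that holds its "api" and its "payload". drive_tool: Moves the arm, as the interface text tells. Its arguments: {"type":"object","properties":{"plan":{"type":"array","items":{"type":"object","properties":{"x":{"type":"number"},"y":{"type":"number"},"z":{"type":"number"},"ax":{"type":"number"},"ay":{"type":"number"},"az":{"type":"number"},"hand":{"type":"number"}}}},"grip_force":{"type":"number"}},"required":["plan"]}

```bash
mkdir -p pics; python3 - <<'E'
from rig import monitor, imaging, r
import cv2,numpy as np
s=monitor.sense();print(s)
for n in("scene","side"):
    im=imaging.grab_frame(n);cv2.imwrite(f"pics/{n}0.png",im[:,:,::-1])
    print(n,imaging.camera_info(n))
E
```

```text
{'clock': 0.0, 'qpos': array([ 1.21061078e+00,  3.53696594e-01,  1.63411614e+00,  1.89067788e-05,
        1.15513583e+00, -2.42417245e-03]), 'qvel': array([ 0.00082987,  0.00046736,  0.00127785, -0.00110967,  0.00161033,
       -0.00098589]), 'joint_efforts': array([-2.88922609e-03, -6.05256057e+01, -3.42068410e+01, -2.49786199e-04,
        9.41894104e-03,  9.10558788e-05]), 'eef_pos': array([218.71261246, 585.0058404 , 230.53909244]), 'tcp_rot': array([-3.14023678e+00, -2.05734119e-05,  2.78382362e+00]), 'contact_force': array([-0.21163635, -0.19951644,  0.18659346]), 'wrist_torque': array([ 0.01492398,  0.04867237, -0.00783485]), 'grasp_force': 0.0, 'opening': 0.9976971811334087}
scene {'mtx': array([[536.39268552,   0.        , 323.01674283],
       [  0.        , 536.39268552, 241.96554427],
       [  0.        ,   0.        ,   1.        ]]), 'R': array([[-0.45943447, -0.88795536, -0.02133641],
       [-0.48969622,  0.27326721, -0.82796295],
       [ 0.74102468, -0.36994636, -0.56037676]]), 't': array([464.66770208, 246.04677673, 891.10063972])}
side {'mtx': array([[457.98176621,   0.        , 321.95035168],
       [  0.        , 457.98176621, 237.50298273],
       [  0.        ,   0.        ,   1.        ]]), 'R': array([[ 0.85776766, -0.51394494,  0.00975869],
       [-0.21926602, -0.382991  , -0.89735183],
       [ 0.46492692,  0.76757963, -0.44120796]]), 't': array([-331.30949487,  293.42438876,  592.93487299])}
```

View pics/scene0.png

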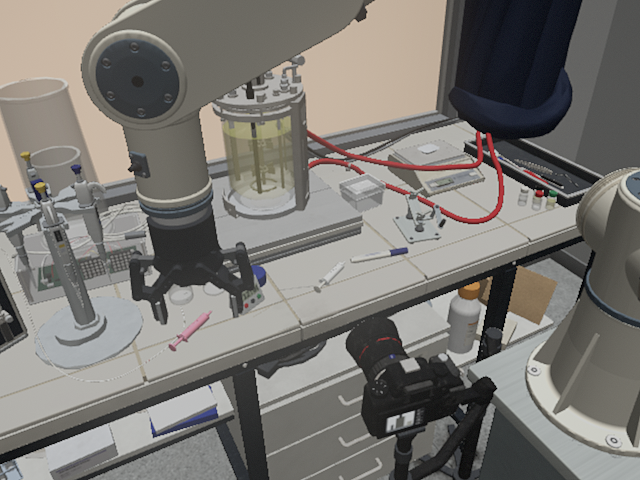

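View pics/side0.png

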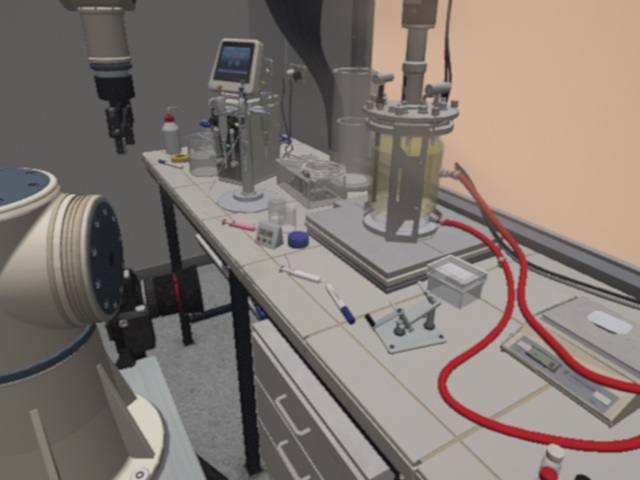

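The scene view shows three candidates: a white flanged syringe at (330,276), a pink look-alike at (190,330), and a longer pen with a dark cap and no flange at (380,255). The white one fits the description. The cradle is at (420,222) in scene and (405,322) in side. I'll confirm with an enlarged crop.

```bash
python3 - <<'E'
import cv2,numpy as np
a=cv2.imread("pics/scene0.png");b=cv2.imread("pics/side0.png")
def c(im,x,y,w,h,k):return cv2.resize(im[y:y+h,x:x+w],None,fx=k,fy=k,interpolation=cv2.INTER_CUBIC)
# top: scene syringe (310..360,255..300) x8, scene cradle
t=np.hstack([c(a,305,250,50,50,6),c(a,385,188,83,50,6)])[:, :800]
bo=np.hstack([c(b,275,255,50,50,6),c(b,360,287,83,66,6)[:300]]) if 0 else None
u=np.hstack([c(b,272,255,50,50,6),c(b,365,291,83,65,6)[:390][:300*1]]) 
u2=c(b,365,291,83,65,6)
H=np.zeros((300,798,3),np.uint8);H=np.hstack([c(b,275,250,50,60,5),c(b,365,288,100,60,5)])
cv2.imwrite("pics/crop1.png",np.vstack([t[:,:750],H]))
E
```

```text
(no output)
```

View pics/crop1.png

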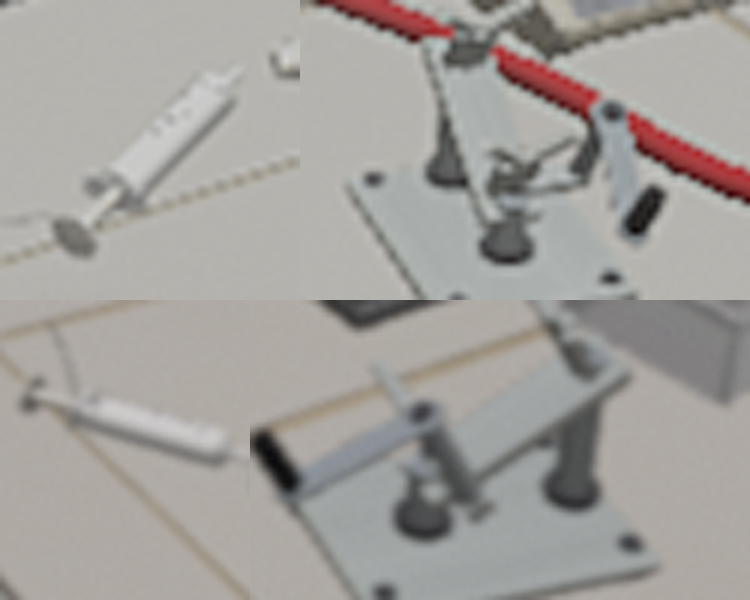

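The crop confirms it: the white syringe has a flange and plunger, and its nozzle points up-right in scene. The knob is at scene (442.5,223) and side (370,319.6). The pivot is at scene (437,206) and side (400,310). Next I'll triangulate.

```bash
cat > h.py <<'E'
from rig import monitor, imaging, r
import cv2,numpy as np
from scipy.spatial.transform import Rotation as Ro
def ray(ci,p):
    d=ci["R"].T@np.linalg.inv(ci["mtx"])@np.array([p[0],p[1],1.]); return -ci["R"].T@ci["t"],d/np.linalg.norm(d)
def onz(ci,p,z):
    c,d=ray(ci,p); return c+d*(z-c[2])/d[2]
def tri(obs):
    A=np.zeros((3,3));b=np.zeros(3)
    for ci,p in obs:
        c,d=ray(ci,p);P=np.eye(3)-np.outer(d,d);A+=P;b+=P@c
    X=np.linalg.solve(A,b);return X,[round(float(np.linalg.norm((np.eye(3)-np.outer(ray(*o)[1],ray(*o)[1]))@(X-ray(*o)[0]))),1) for o in obs]
def proj(ci,X):
    q=ci["mtx"]@(ci["R"]@np.asarray(X,float)+ci["t"]);return q[:2]/q[2]
E
python3 - <<'E'
from h import *
np.set_printoptions(precision=1,suppress=True)
A=imaging.camera_info("scene");B=imaging.camera_info("side")
for n,a,b,z in [("front",(342,264),(319,279),8),("flange",(325,281.7),(292,271),8),("knob",(442.5,223),(370,319.6),90),("pivot",(437.2,206),(400,310.4),90),("scr1",(397.5,218),None,10),("scr2",(437,234.3),None,10),("s1",None,(392,346.4),10),("s2",None,(441.4,336.6),10)]:
    if a and b: print(n,tri([(A,a),(B,b)]))
    if a: print(n,onz(A,a,z))
    if b: print(n,onz(B,b,z))
W=imaging.camera_info("wrist");print(W)
s=monitor.sense();R=Ro.from_euler('xyz',s["tcp_rot"]).as_matrix()
C=-W["R"].T@W["t"];print(R.T@(C-s["eef_pos"]),(W["R"]@R))
E
```

```text
front (array([506.5, 214.4,  10.9]), [1.1, 1.1])
front [508.3 212.9   8. ]
front [510.3 219.7   8. ]
flange (array([472. , 275.1,   9.4]), [1.9, 1.9])
flange [470.8 274.8   8. ]
flange [475.5 279.5   8. ]
knob (array([465.4, -20.8,  68.2]), [1.5, 1.5])
knob [436.3   3.7  90. ]
knob [448.7 -42.8  90. ]
pivot (array([512.2, -40.3,  82.5]), [1.1, 1.1])
pivot [500.4 -31.   90. ]
pivot [506.4 -47.3  90. ]
scr1 [607.4  -0.1  10. ]
scr2 [500.3 -40.   10. ]
s1 [504.4 -38.7  10. ]
s2 [597.9 -62.2  10. ]
{'mtx': array([[347. ,   0. , 314.5],
       [  0. , 347. , 244.2],
       [  0. ,   0. ,   1. ]]), 'R': array([[ 0.3,  0.9, -0. ],
       [ 0.9, -0.3,  0.3],
       [ 0.3, -0.1, -0.9]]), 't': array([-623.9,  -42.2,  380.7])}
[  85.     0.2 -141.1] [[ 0.   1.   0. ]
 [-0.9  0.  -0.3]
 [-0.3 -0.   0.9]]
```

```bash
cat >> h.py <<'E'
def rel(pos,Rm,s=None):
    s=s or monitor.sense();R=Ro.from_euler('xyz',s["tcp_rot"]).as_matrix()
    v=R.T@(np.asarray(pos,float)-s["eef_pos"])/50;w=Ro.from_matrix(R.T@Rm).as_rotvec()*180/np.pi/6
    print("xyz",np.round(v,3),"a",np.round(w,3),"| rows",round(np.linalg.norm(v),1),round(np.linalg.norm(w)*6/8.59,1))
def down(yaw): return Ro.from_euler('xyz',[np.pi,0,yaw]).as_matrix()
E
python3 - <<'E'
from h import *
rel([489,245,150],down(np.radians(120)))
E
```

```text
xyz [-7.445 -4.474  1.618] a [-1.200e-02  4.000e-03  6.583e+00] | rows 8.8 4.6
```

Call:
{"api": "drive_tool", "payload": {"plan": [{"x":-7.45,"y":-4.47,"z":1.6,"az":6.58,"hand":85},{"x":-7.45,"y":-4.47,"z":1.6,"az":6.58,"hand":85},{"x":-7.45,"y":-4.47,"z":1.6,"az":6.58,"hand":85},{"x":-7.45,"y":-4.47,"z":1.6,"az":6.58,"hand":85},{"x":-7.45,"y":-4.47,"z":1.6,"az":6.58,"hand":85},{"x":-7.45,"y":-4.47,"z":1.6,"az":6.58,"hand":85},{"x":-7.45,"y":-4.47,"z":1.6,"az":6.58,"hand":85},{"x":-7.45,"y":-4.47,"z":1.6,"az":6.58,"hand":85}]}}

```text
invalid input
```

```bash
python3 - <<'E'
from h import *
rel([489,245,150],down(np.radians(120)));print(monitor.sense()["qvel"].round(2))
E
```

```text
xyz [-7.445 -4.474  1.618] a [-1.200e-02  4.000e-03  6.583e+00] | rows 8.8 4.6
[ 0. -0. -0. -0.  0.  0.]
```

Call:
{"api": "drive_tool", "payload": {"plan": [{"x":-1,"y":-0.6,"z":0.2,"ax":0,"ay":0,"az":0.8,"hand":85},{"x":-2,"y":-1.2,"z":0.4,"ax":0,"ay":0,"az":1.6,"hand":85},{"x":-3,"y":-1.8,"z":0.6,"ax":0,"ay":0,"az":2.4,"hand":85},{"x":-4,"y":-2.4,"z":0.8,"ax":0,"ay":0,"az":3.2,"hand":85}], "grip_force": 20}}

```text
clock: 0.5
eef_pos: [342.3, 429.6, 197.0]
tcp_rot: [-3.141, 0.0, 2.446]
contact_force: [1.0, 1.2, -0.3]
opening: 0.993
grasp_force: 0.0
```

Accepted with all the keys given. Continuing.

```bash
python3 - <<'E'
from h import *
rel([489,245,150],down(np.radians(120)))
E
```

```text
xyz [-4.618 -0.954  0.94 ] a [-2.000e-03  2.000e-03  3.358e+00] | rows 4.8 2.3
```

Call:
{"api": "drive_tool", "payload": {"plan": [{"x":-4.6,"y":-0.95,"z":0.95,"ax":0,"ay":0,"az":3.36,"hand":85},{"x":-4.6,"y":-0.95,"z":0.95,"ax":0,"ay":0,"az":3.36,"hand":85},{"x":-4.6,"y":-0.95,"z":0.95,"ax":0,"ay":0,"az":3.36,"hand":85},{"x":-4.6,"y":-0.95,"z":0.95,"ax":0,"ay":0,"az":3.36,"hand":85},{"x":-4.6,"y":-0.95,"z":0.95,"ax":0,"ay":0,"az":3.36,"hand":85},{"x":-4.6,"y":-0.95,"z":0.95,"ax":0,"ay":0,"az":3.36,"hand":85},{"x":-4.6,"y":-0.95,"z":0.95,"ax":0,"ay":0,"az":3.36,"hand":85}]}}

```text
clock: 1.2
eef_pos: [488.3, 247.0, 149.5]
tcp_rot: [-3.14, -0.0, 2.095]
contact_force: [-0.1, 1.3, -0.3]
opening: 0.997
grasp_force: 0.0
```

```bash
cat >> h.py <<'E'
import json
def snap(n):
    ci=imaging.camera_info("wrist");im=imaging.grab_frame("wrist")
    cv2.imwrite(f"pics/{n}.png",im[:,:,::-1]);json.dump({k:np.asarray(v).tolist() for k,v in ci.items()},open(f"pics/{n}.json","w"));return ci,im
def load(n): return {k:np.array(v) for k,v in json.load(open(f"pics/{n}.json")).items()}
E
python3 - <<'E'
from h import *
rel([489,245,150],down(np.radians(120)));snap("w1");print(monitor.sense()["clock"])
rel([530,-20,230],down(np.radians(-10)))
E
```

```text
xyz [-0.041 -0.008 -0.01 ] a [-0.011 -0.003  0.001] | rows 0.0 0.0
1.25
xyz [-5.055 -1.96  -1.605] a [-7.0000e-03  5.0000e-03  2.1681e+01] | rows 5.7 15.1
```

View pics/w1.png

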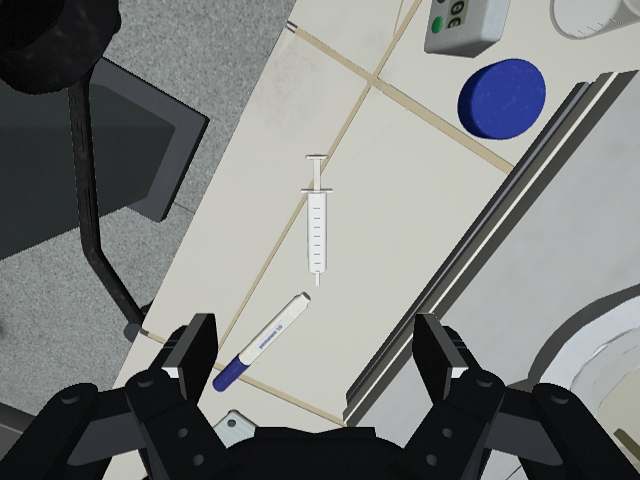

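The wrist view shows the syringe axis nearly vertical: flange at (317,190), barrel front at (317.5,272), nozzle tip at (318,285). The pen's nearest end is at (305,296), clear of the finger lane.

```bash
python3 - <<'E'
from h import *
np.set_printoptions(precision=1,suppress=True)
c=load("w1")
f=onz(c,(317,190),8.2);b=onz(c,(317.5,272),8.2);n=onz(c,(318,285),8.2);u=n-f
a=np.degrees(np.arctan2(-u[1],-u[0]));print(f,b,n,np.linalg.norm(b-f),np.linalg.norm(n-f),a)
u=(n-f)/np.linalg.norm(n-f);ctr=f+u*36.5;c2=n-u*48.5;print(ctr,c2)
C=(ctr+c2)/2;C[2]=30
rel(C,down(np.radians(a)))
E
```

```text
[472.7 276.9   8.2] [509.7 214.    8.2] [516.5 203.2   8.2] 72.96514158536779 85.68316544205511 120.75802605209759
[491.3 245.5   8.2] [491.7 244.9   8.2]
xyz [-0.1  0.   2.4] a [-0.  -0.  -0.1] | rows 2.4 0.1
```

Call:
{"api": "drive_tool", "payload": {"plan": [{"x":-0.06,"y":0.037,"z":0.9,"ax":0,"ay":0,"az":-0.126,"hand":50},{"x":-0.06,"y":0.037,"z":1.8,"ax":0,"ay":0,"az":-0.126,"hand":50},{"x":-0.06,"y":0.037,"z":2.5,"ax":0,"ay":0,"az":-0.126,"hand":50},{"x":-0.06,"y":0.037,"z":2.8,"ax":0,"ay":0,"az":-0.126,"hand":45},{"x":-0.06,"y":0.037,"z":2.93,"ax":0,"ay":0,"az":-0.126,"hand":40},{"x":-0.06,"y":0.037,"z":2.93,"ax":0,"ay":0,"az":-0.126,"hand":40}]}}

```text
clock: 1.85
eef_pos: [491.4, 246.9, 3.8]
tcp_rot: [3.141, -0.0, 2.111]
contact_force: [-0.5, -0.5, 1.4]
opening: 0.47
grasp_force: 0.0
```

```bash
python3 - <<'E'
from h import *
snap("w2");s=monitor.sense();print(s["eef_pos"],s["opening"])
np.set_printoptions(precision=3,suppress=True)
rel([491.5,245.2,3],down(np.radians(120.76)))
E
```

```text
[491.98542053 246.95102558   4.53443071] 0.4721537988617792
xyz [-0.025 -0.026  0.031] a [0.013 0.001 0.029] | rows 0.0 0.0
```

Call:
{"api": "drive_tool", "payload": {"plan": [{"x":-0.025,"y":-0.025,"z":0.03,"ax":0,"ay":0,"az":0,"hand":30},{"x":-0.025,"y":-0.025,"z":0.03,"ax":0,"ay":0,"az":0,"hand":10},{"x":-0.025,"y":-0.025,"z":0.03,"ax":0,"ay":0,"az":0,"hand":10},{"x":-0.025,"y":-0.025,"z":0.03,"ax":0,"ay":0,"az":0,"hand":10},{"x":-0.025,"y":-0.025,"z":0.03,"ax":0,"ay":0,"az":0,"hand":10},{"x":-0.025,"y":-0.025,"z":0.03,"ax":0,"ay":0,"az":0,"hand":10}], "grip_force": 30}}

```text
clock: 2.5
eef_pos: [491.7, 244.6, 3.2]
tcp_rot: [3.14, 0.0, 2.11]
contact_force: [-1.7, -0.6, 7.4]
opening: 0.178
grasp_force: 30.4
```

Call:
{"api": "drive_tool", "payload": {"plan": [{"x":0,"y":0,"z":-0.5,"ax":0,"ay":0,"az":0,"hand":10},{"x":0,"y":0,"z":-1.5,"ax":0,"ay":0,"az":0,"hand":10},{"x":0,"y":0,"z":-2.5,"ax":0,"ay":0,"az":0,"hand":10},{"x":0,"y":0,"z":-3.5,"ax":0,"ay":0,"az":0,"hand":10},{"x":0,"y":0,"z":-4.3,"ax":0,"ay":0,"az":0,"hand":10},{"x":0,"y":0,"z":-4.5,"ax":0,"ay":0,"az":0,"hand":10}]}}

```text
clock: 3.1
eef_pos: [493.2, 245.4, 232.7]
tcp_rot: [3.133, 0.001, 2.11]
contact_force: [1.1, -0.4, 0.8]
opening: 0.179
grasp_force: 29.8
```

```bash
python3 - <<'E'
from h import *
s=monitor.sense();print(s["eef_pos"],s["opening"],s["grasp_force"],s["contact_force"])
print(onz(imaging.camera_info("scene"),(360,228),30))
np.set_printoptions(precision=3,suppress=True)
rel([555,68,230],down(np.radians(-10)))
E
```

```text
[493.22365718 245.35415272 232.71855295] 0.17865182718234504 29.839008450508118 [ 1.11780249 -0.38208694  0.77227762]
[586.45112357 120.99050888  30.        ]
xyz [-3.678 -0.761  0.05 ] a [ 0.051 -0.09  21.814] | rows 3.8 15.2
```

Call:
{"api": "drive_tool", "payload": {"plan": [{"x":-1,"y":-0.2,"z":0.05,"ax":0,"ay":0,"az":1,"hand":10},{"x":-2,"y":-0.4,"z":0.05,"ax":0,"ay":0,"az":2.4,"hand":10},{"x":-3,"y":-0.6,"z":0.05,"ax":0,"ay":0,"az":3.8,"hand":10},{"x":-3.68,"y":-0.76,"z":0.05,"ax":0,"ay":0,"az":5.2,"hand":10},{"x":-3.68,"y":-0.76,"z":0.05,"ax":0,"ay":0,"az":6.6,"hand":10},{"x":-3.68,"y":-0.76,"z":0.05,"ax":0,"ay":0,"az":8,"hand":10},{"x":-3.68,"y":-0.76,"z":0.05,"ax":0,"ay":0,"az":9.4,"hand":10},{"x":-3.68,"y":-0.76,"z":0.05,"ax":0,"ay":0,"az":10.8,"hand":10}]}}

```text
clock: 3.9
eef_pos: [552.4, 66.6, 224.0]
tcp_rot: [-3.141, 0.0, 0.972]
contact_force: [-0.5, 0.2, -0.1]
opening: 0.174
grasp_force: 29.8
```

Call:
{"api": "drive_tool", "payload": {"plan": [{"x":0,"y":0,"z":0,"ax":0,"ay":0,"az":1.4,"hand":10},{"x":0,"y":0,"z":0,"ax":0,"ay":0,"az":2.8,"hand":10},{"x":0,"y":0,"z":0,"ax":0,"ay":0,"az":4.2,"hand":10},{"x":0,"y":0,"z":0,"ax":0,"ay":0,"az":5.6,"hand":10},{"x":0,"y":0,"z":0,"ax":0,"ay":0,"az":7,"hand":10},{"x":0,"y":0,"z":0,"ax":0,"ay":0,"az":8.4,"hand":10},{"x":0,"y":0,"z":0,"ax":0,"ay":0,"az":9.8,"hand":10},{"x":0,"y":0,"z":0,"ax":0,"ay":0,"az":11,"hand":10}]}}

```text
clock: 4.7
eef_pos: [552.4, 66.8, 224.0]
tcp_rot: [3.141, 0.001, -0.179]
contact_force: [0.3, -0.1, -0.3]
opening: 0.174
grasp_force: 29.8
```

```bash
python3 - <<'E'
from h import *
s=monitor.sense();print(s["eef_pos"],s["tcp_rot"],s["opening"],s["grasp_force"],s["clock"],s["qpos"])
snap("w3")
E
```

```text
[552.37869767  66.83401894 223.96834537] [ 3.14136376e+00  7.66598259e-04 -1.78963002e-01] 0.17392648752168782 29.798195958137512 4.7 [1.17708747e-01 2.54794387e-01 1.78859297e+00 5.85009720e-06
 1.09900532e+00 1.86746533e+00]
```

View pics/w3.png

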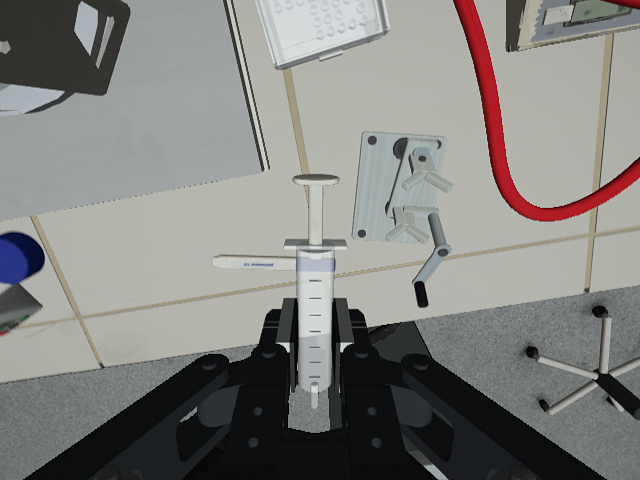

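Syringe is held square between the pads, flange at (316,244), nozzle at (315,405). The cradle is at (355-455,130-305), with the knob at about (421,295).

```bash
python3 - <<'E'
import cv2,numpy as np
a=cv2.imread("pics/w3.png")
f=lambda x,y,w,h:cv2.resize(a[y:y+h,x:x+w],None,fx=4,fy=4,interpolation=cv2.INTER_CUBIC)
cv2.imwrite("pics/crop2.png",np.hstack([f(345,125,125,125),f(405,195,70,125)]))
E
```

```text
(no output)
```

View pics/crop2.png

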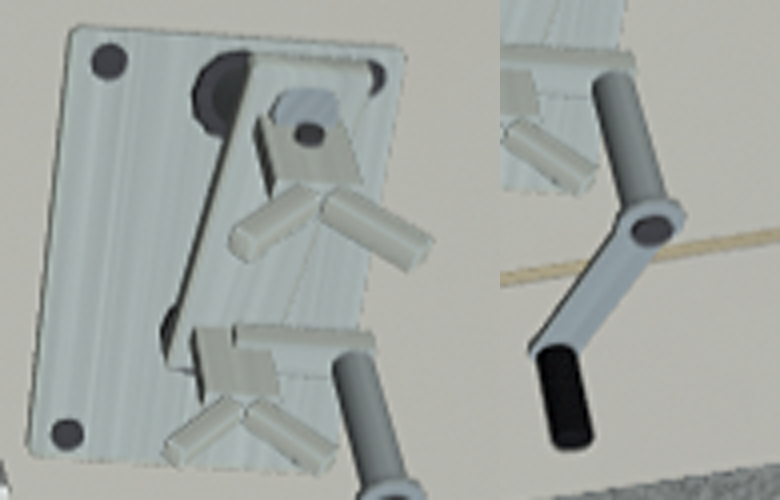

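```bash
cat > fit.py <<'E'
from h import *
from scipy.optimize import least_squares
np.set_printoptions(precision=2,suppress=True)
T=Ro.from_euler('y',-30,degrees=True)
def frame(p): return Ro.from_euler('z',p[2])*T,np.array([p[0],p[1],85.])
def cw(p,v):R,o=frame(p);return R.apply(v)+o
def pw(p,v):return Ro.from_euler('z',p[2]).apply(np.array(v)+[p[4],p[5],0])+[p[0],p[1],0]
def kn(p,h):return cw(p,[-30-50*np.cos(p[3]),-29+50*np.sin(p[3]),10.5+h])
A=lambda x,y:(345+x/4,125+y/4)
B=lambda x,y:(405+(x-500)/4,195+y/4)
W=load("w3");S=imaging.camera_info("scene");D=imaging.camera_info("side")
obs=[(W,A(74,28),lambda p:pw(p,[55.5,41.5,10])),(W,A(404,46),lambda p:pw(p,[55.5,-41.5,10])),(W,A(30,453),lambda p:pw(p,[-55.5,41.5,10])),
(W,A(320,200),lambda p:cw(p,[30,0,-11.6])),(W,A(244,407),lambda p:cw(p,[-30,0,-11.6])),
(W,A(237,248),lambda p:cw(p,[30,15.5,4])),(W,A(423,254),lambda p:cw(p,[30,-15.5,4])),(W,A(173,452),lambda p:cw(p,[-30,15.5,4])),(W,A(325,460),lambda p:cw(p,[-30,-15.5,4])),
(W,B(652,230),lambda p:cw(p,[-30,-29,15])),(W,B(573,432),lambda p:kn(p,28)),
(S,(437.2,206),lambda p:cw(p,[-30,-29,15])),(S,(442.5,223),lambda p:kn(p,15.5)),(D,(400,310.4),lambda p:cw(p,[-30,-29,15])),(D,(370,319.6),lambda p:kn(p,15.5))]
def res(p):return np.concatenate([proj(c,f(p))-np.array(q) for c,q,f in obs])
s=least_squares(res,[547,-17,-.17,.25,0,0],loss='soft_l1',x_scale=[10,10,.1,.1,10,10])
p=s.x
if __name__=="__main__":
    print(p);print(res(p).reshape(-1,2))
    print("knob",kn(p,20.5));json.dump(p.tolist(),open("fit.json","w"))
E
python3 fit.py
```

```text
[551.85 -19.36  -0.24   0.15   4.61  -0.48]
[[-0.63 -0.68]
 [ 1.33  0.  ]
 [-0.3   1.18]
 [-0.24 -0.55]
 [-0.33  0.48]
 [ 3.87 -0.86]
 [-1.93  0.01]
 [ 2.58  1.01]
 [-0.68  0.92]
 [ 0.33 -1.23]
 [-0.15  1.18]
 [-0.47 -0.61]
 [-0.76 -0.89]
 [-0.43  0.09]
 [ 0.5   0.71]]
knob [464.89 -20.44  72.13]
```

```bash
sed -i 's/15\.5,4\]/18,4]/' fit.py; python3 fit.py; python3 - <<'E'
from fit import *
R,o=frame(p);Rt=R.as_matrix()@np.diag([1,-1,-1.])
print(R.as_matrix())
W=load("w3");s=monitor.sense();Rw=Ro.from_euler('xyz',s["tcp_rot"]).as_matrix()
# held syringe check: flange & nozzle on plane 5 mm behind TCP
for q in [(316,247),(315,405)]:
    X=onz(W,q,s["eef_pos"][2]+5);print(Rw.T@(X-s["eef_pos"]))
np.set_printoptions(precision=3,suppress=True)
rel(R.apply([4-.6,0,55-5])+o,Rt)
E
```

```text
[551.83 -19.46  -0.24   0.15   4.62  -0.37]
[[-0.58 -0.72]
 [ 1.37  0.04]
 [-0.35  1.14]
 [-0.07 -0.54]
 [-0.23  0.49]
 [ 0.75 -1.06]
 [-1.77  0.05]
 [ 2.67  1.  ]
 [-0.59  0.94]
 [ 0.41 -1.19]
 [-0.15  1.2 ]
 [-0.43 -0.61]
 [-0.76 -0.88]
 [-0.42  0.12]
 [ 0.49  0.71]]
knob [464.87 -20.44  72.14]
[[ 0.84  0.24 -0.49]
 [-0.2   0.97  0.12]
 [ 0.5   0.    0.87]]
[35.6   0.35 -5.03]
[-47.27   0.56  -4.96]
xyz [-0.131  1.675  1.88 ] a [-0.127  5.006  0.486] | rows 2.5 3.5
```

Call:
{"api": "drive_tool", "payload": {"plan": [{"x":-0.13,"y":0.5,"z":0,"ax":-0.04,"ay":1.3,"az":0.15,"hand":10},{"x":-0.13,"y":1.0,"z":0.3,"ax":-0.08,"ay":2.6,"az":0.3,"hand":10},{"x":-0.13,"y":1.5,"z":0.8,"ax":-0.12,"ay":3.8,"az":0.49,"hand":10},{"x":-0.13,"y":1.675,"z":1.4,"ax":-0.127,"ay":5.0,"az":0.49,"hand":10},{"x":-0.13,"y":1.675,"z":1.88,"ax":-0.127,"ay":5.0,"az":0.49,"hand":10},{"x":-0.13,"y":1.675,"z":1.88,"ax":-0.127,"ay":5.0,"az":0.49,"hand":10},{"x":-0.13,"y":1.675,"z":1.88,"ax":-0.127,"ay":5.0,"az":0.49,"hand":10}]}}

```text
clock: 5.45
eef_pos: [529.9, -14.5, 128.5]
tcp_rot: [3.139, -0.52, -0.222]
contact_force: [0.6, -0.5, 1.2]
opening: 0.177
grasp_force: 29.8
```

```bash
python3 - <<'E'
from fit import *
R,o=frame(p);Rt=R.as_matrix()@np.diag([1,-1,-1.])
np.set_printoptions(precision=3,suppress=True)
c,im=snap("w4");rel(R.apply([4,0,55-5])+o,Rt)
s=imaging.grab_frame("scene");d=imaging.grab_frame("side")
cv2.imwrite("pics/s4.png",s[:,:,::-1]);cv2.imwrite("pics/d4.png",d[:,:,::-1])
k=lambda a,x,y,w,h,f:cv2.resize(a[y:y+h,x:x+w],None,fx=f,fy=f,interpolation=cv2.INTER_CUBIC)[:,:,::-1]
cv2.imwrite("pics/m4.png",np.vstack([k(im,120,60,400,160,2),np.hstack([k(s,375,170,100,70,4),k(d,350,270,100,70,4)])]))
for v in ([30,18,4],[30,-18,4],[-30,18,4],[-30,-18,4],[-30,-29,15],[30,0,-11.6]): print(v,proj(c,cw(p,v)))
E
```

```text
xyz [-0.002 -0.002 -0.014] a [-0.056  0.017  0.123] | rows 0.0 0.1
[30, 18, 4] [282.662 228.365]
[30, -18, 4] [346.996 229.358]
[-30, 18, 4] [284.177 321.683]
[-30, -18, 4] [342.556 322.573]
[-30, -29, 15] [362.647 333.043]
[30, 0, -11.6] [314.926 221.391]
```

View pics/m4.png

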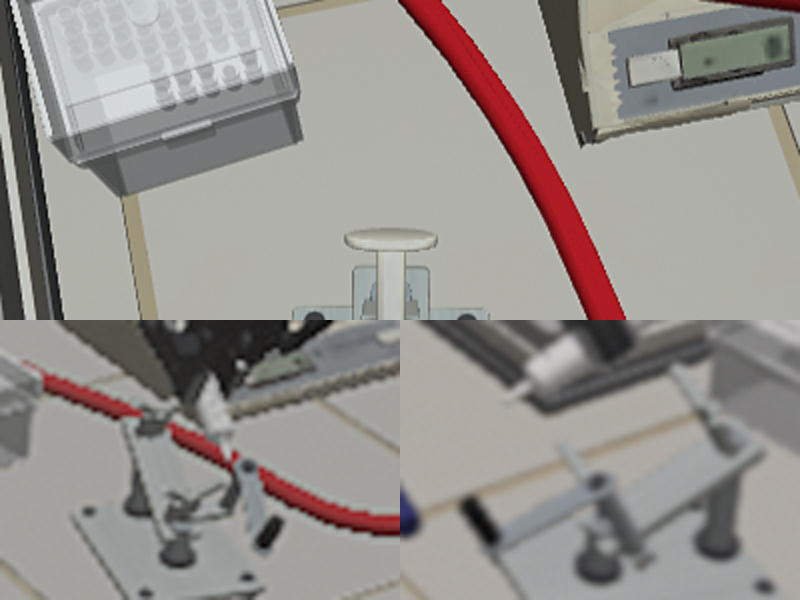

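The wrist crop cuts off above the forks. Scene and side show the syringe held above and parallel to the cradle. One crop of the fork area follows.

```bash
python3 - <<'E'
import cv2
a=cv2.imread("pics/w4.png")[205:350,225:405]
cv2.imwrite("pics/c4.png",cv2.resize(a,None,fx=4,fy=4,interpolation=cv2.INTER_CUBIC))
E
```

```text
(no output)
```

View pics/c4.png

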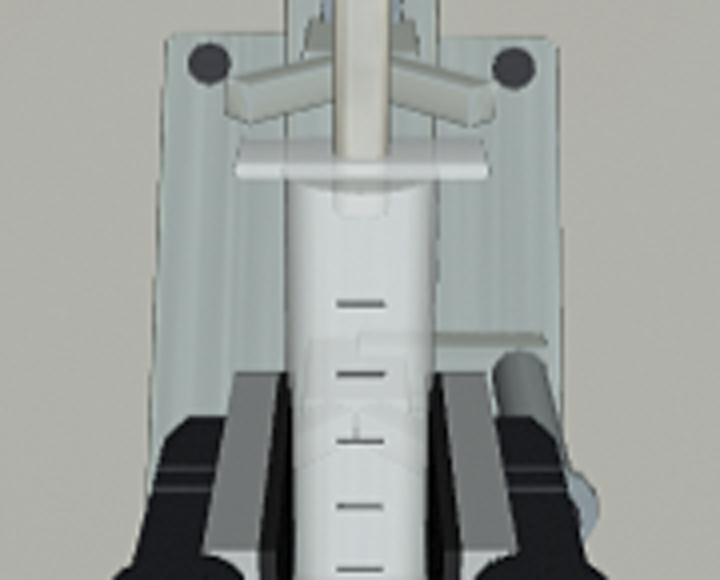

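Prong tips are at px (282,232) and (348,232), so their centre column is 315 against 314.8 predicted. The flange is centred at 315.5, so it's aligned. Lowering now.

Call:
{"api": "drive_tool", "payload": {"plan": [{"x":0,"y":0,"z":0.3,"ax":-0.05,"ay":0.02,"az":0.12,"hand":10},{"x":0,"y":0,"z":0.6,"ax":-0.05,"ay":0.02,"az":0.12,"hand":10},{"x":0,"y":0,"z":0.8,"ax":-0.05,"ay":0.02,"az":0.12,"hand":10},{"x":0,"y":0,"z":0.95,"ax":-0.05,"ay":0.02,"az":0.12,"hand":10},{"x":0,"y":0,"z":1.02,"ax":-0.05,"ay":0.02,"az":0.12,"hand":10},{"x":0,"y":0,"z":1.02,"ax":-0.05,"ay":0.02,"az":0.12,"hand":10},{"x":0,"y":0,"z":1.02,"ax":-0.05,"ay":0.02,"az":0.12,"hand":10}]}}

```text
clock: 6.3
eef_pos: [557.7, -20.3, 88.1]
tcp_rot: [-3.138, -0.525, -0.243]
contact_force: [-0.7, 0.3, -0.2]
opening: 0.179
grasp_force: 29.8
```

```bash
cat > st.py <<'E'
from fit import *
R,o=frame(p);s=monitor.sense()
print("cradle",R.inv().apply(s["eef_pos"]-o),"F",R.inv().apply(s["contact_force"]),"op",s["opening"]*85.4,s["grasp_force"],s["clock"])
E
python3 st.py
```

```text
cradle [ 6.65  0.59 -0.31] F [-0.74  0.14  0.25] op 15.286337488464797 29.78241741657257 6.3
```

Call:
{"api": "drive_tool", "payload": {"plan": [{"x":-0.03,"y":0.01,"z":0.04,"ax":0,"ay":0,"az":0,"hand":10},{"x":-0.06,"y":0.01,"z":0.08,"ax":0,"ay":0,"az":0,"hand":10},{"x":-0.06,"y":0.01,"z":0.1,"ax":0,"ay":0,"az":0,"hand":10},{"x":-0.06,"y":0.01,"z":0.1,"ax":0,"ay":0,"az":0,"hand":10},{"x":-0.06,"y":0.01,"z":0.1,"ax":0,"ay":0,"az":0,"hand":10}]}}

```text
clock: 6.8
eef_pos: [557.8, -21.1, 84.0]
tcp_rot: [-3.139, -0.519, -0.24]
contact_force: [-0.3, -0.8, 0.4]
opening: 0.179
grasp_force: 29.8
```

```bash
python3 st.py
```

```text
cradle [ 4.87 -0.17 -4.01] F [ 0.08 -0.85  0.36] op 15.293918640330245 29.80756849050522 6.8
```

Not in contact yet. Going on in small steps.

Call:
{"api": "drive_tool", "payload": {"plan": [{"x":0,"y":0,"z":0.02,"ax":0,"ay":0,"az":0,"hand":10},{"x":0,"y":0,"z":0.03,"ax":0,"ay":0,"az":0,"hand":10},{"x":0,"y":0,"z":0.04,"ax":0,"ay":0,"az":0,"hand":10},{"x":0,"y":0,"z":0.04,"ax":0,"ay":0,"az":0,"hand":10}]}}

```text
clock: 7.2
eef_pos: [558.5, -20.9, 83.2]
tcp_rot: [-3.138, -0.519, -0.239]
contact_force: [-10.8, 5.0, 14.1]
opening: 0.176
grasp_force: 31.5
```

```bash
python3 st.py
```

```text
cradle [ 5.01  0.14 -5.03] F [-3.1   2.32 18.02] op 15.027840661882292 31.54753804206848 7.2
```

Seated in the V at the predicted height (18 N). I'll ease off and draw down.

Call:
{"api": "drive_tool", "payload": {"plan": [{"x":0,"y":0,"z":-0.015,"ax":0,"ay":0,"az":0,"hand":10},{"x":-0.05,"y":0,"z":-0.015,"ax":0,"ay":0,"az":0,"hand":10},{"x":-0.09,"y":0,"z":-0.015,"ax":0,"ay":0,"az":0,"hand":10},{"x":-0.12,"y":0,"z":-0.015,"ax":0,"ay":0,"az":0,"hand":10},{"x":-0.14,"y":0,"z":-0.015,"ax":0,"ay":0,"az":0,"hand":10},{"x":-0.14,"y":0,"z":-0.015,"ax":0,"ay":0,"az":0,"hand":10}]}}

```text
clock: 7.8
eef_pos: [553.2, -20.4, 82.0]
tcp_rot: [-3.139, -0.514, -0.239]
contact_force: [0.1, -0.3, 0.6]
opening: 0.173
grasp_force: 29.8
```

```bash
python3 st.py
```

```text
cradle [-0.18 -0.6  -3.38] F [ 0.5  -0.28  0.46] op 14.81447512519046 29.770990312099457 7.8
```

Call:
{"api": "drive_tool", "payload": {"plan": [{"x":-0.03,"y":-0.01,"z":0.01,"ax":0,"ay":0,"az":0,"hand":10},{"x":-0.05,"y":-0.01,"z":0.02,"ax":0,"ay":0,"az":0,"hand":10},{"x":-0.06,"y":-0.01,"z":0.02,"ax":0,"ay":0,"az":0,"hand":10},{"x":-0.07,"y":-0.01,"z":0.02,"ax":0,"ay":0,"az":0,"hand":10},{"x":-0.07,"y":-0.01,"z":0.02,"ax":0,"ay":0,"az":0,"hand":10}]}}

```text
clock: 8.3
eef_pos: [551.5, -19.4, 81.1]
tcp_rot: [-3.138, -0.512, -0.239]
contact_force: [0.3, -0.5, 0.1]
opening: 0.179
grasp_force: 29.8
```

```bash
python3 st.py
```

```text
cradle [-2.24 -0.05 -3.21] F [ 0.41 -0.38 -0.09] op 15.258798543901587 29.759733974933624 8.3
```

Call:
{"api": "drive_tool", "payload": {"plan": [{"x":0,"y":0,"z":0.03,"ax":0,"ay":0,"az":0,"hand":10},{"x":-0.02,"y":0,"z":0.03,"ax":0,"ay":0,"az":0,"hand":10},{"x":-0.04,"y":0,"z":0.03,"ax":0,"ay":0,"az":0,"hand":10},{"x":-0.06,"y":0,"z":0.03,"ax":0,"ay":0,"az":0,"hand":10},{"x":-0.06,"y":0,"z":0.03,"ax":0,"ay":0,"az":0,"hand":10}]}}

```text
clock: 8.8
eef_pos: [550.5, -19.2, 80.0]
tcp_rot: [-3.138, -0.509, -0.238]
contact_force: [1.1, -0.2, 0.1]
opening: 0.176
grasp_force: 29.7
```

```bash
python3 st.py
```

```text
cradle [-3.64 -0.05 -3.64] F [ 1.02  0.11 -0.44] op 15.040914816352725 29.719357788562775 8.8
```

Call:
{"api": "drive_tool", "payload": {"plan": [{"x":0,"y":0,"z":0.02,"ax":0,"ay":0.13,"az":0,"hand":10},{"x":-0.02,"y":0,"z":0.03,"ax":0,"ay":0.13,"az":0,"hand":10},{"x":-0.04,"y":0,"z":0.03,"ax":0,"ay":0.13,"az":0,"hand":10},{"x":-0.05,"y":0,"z":0.03,"ax":0,"ay":0.13,"az":0,"hand":10},{"x":-0.05,"y":0,"z":0.03,"ax":0,"ay":0.13,"az":0,"hand":10}]}}

```text
clock: 9.3
eef_pos: [550.2, -19.7, 82.3]
tcp_rot: [-3.137, -0.513, -0.237]
contact_force: [-0.2, 0.4, -0.4]
opening: 0.177
grasp_force: 29.8
```

```bash
python3 st.py
```

```text
cradle [-2.68 -0.63 -1.59] F [-0.44  0.3  -0.21] op 15.096275549511601 29.77883756160736 9.3
```

```bash
python3 - <<'E'
from fit import *
R,o=frame(p)
for i in range(5):
    s=monitor.sense();print(R.inv().apply(s["eef_pos"]-o),R.inv().apply(s["contact_force"]),s["tcp_rot"]);im=imaging.grab_frame(["wrist","scene","side"][i%3]);cv2.imwrite(f"pics/z{i}.png",im[:,:,::-1])
E
```

```text
[-2.68 -0.63 -1.59] [-0.44  0.3  -0.21] [-3.14 -0.51 -0.24]
[-2.58 -0.58 -1.58] [-0.2  -0.76  0.26] [-3.14 -0.51 -0.24]
[-2.54 -0.57 -1.61] [-0.29 -0.59 -0.5 ] [-3.14 -0.51 -0.24]
[-2.52 -0.55 -1.61] [-0.11 -0.71 -0.65] [-3.14 -0.51 -0.24]
[-2.46 -0.54 -1.61] [ 0.53  0.29 -0.77] [-3.14 -0.51 -0.24]
```

Call:
{"api": "drive_tool", "payload": {"plan": [{"x":0.03,"y":-0.01,"z":0.03,"ax":0,"ay":0.1,"az":0,"hand":10},{"x":0.03,"y":-0.01,"z":0.06,"ax":0,"ay":0.1,"az":0,"hand":10},{"x":0.03,"y":-0.01,"z":0.075,"ax":0,"ay":0.1,"az":0,"hand":10},{"x":0.03,"y":-0.01,"z":0.075,"ax":0,"ay":0.1,"az":0,"hand":10},{"x":0.03,"y":-0.01,"z":0.075,"ax":0,"ay":0.1,"az":0,"hand":10}]}}

```text
clock: 10.05
eef_pos: [554.6, -20.5, 83.3]
tcp_rot: [-3.137, -0.517, -0.237]
contact_force: [0.8, 0.2, 0.2]
opening: 0.18
grasp_force: 29.8
```

```bash
python3 st.py
```

```text
cradle [ 1.73 -0.36 -2.98] F [ 0.78  0.39 -0.17] op 15.378341106291717 29.79197859764099 10.05
```

Call:
{"api": "drive_tool", "payload": {"plan": [{"x":0,"y":0,"z":0.03,"ax":0,"ay":0,"az":0,"hand":10},{"x":0,"y":0,"z":0.05,"ax":0,"ay":0,"az":0,"hand":10},{"x":0,"y":0,"z":0.05,"ax":0,"ay":0,"az":0,"hand":10},{"x":0,"y":0,"z":0.05,"ax":0,"ay":0,"az":0,"hand":10}]}}

```text
clock: 10.45
eef_pos: [556.0, -20.4, 82.0]
tcp_rot: [-3.136, -0.516, -0.236]
contact_force: [-3.3, 3.5, 6.2]
opening: 0.175
grasp_force: 30.4
```

```bash
python3 st.py
```

```text
cradle [ 2.17  0.08 -4.76] F [-0.42  2.65  7.36] op 14.913442117673839 30.43201357126236 10.45
```

Call:
{"api": "drive_tool", "payload": {"plan": [{"x":-0.03,"y":0,"z":0.005,"ax":0,"ay":0,"az":0,"hand":10},{"x":-0.06,"y":0,"z":0.01,"ax":0,"ay":0,"az":0,"hand":10},{"x":-0.08,"y":0,"z":0.015,"ax":0,"ay":0,"az":0,"hand":10},{"x":-0.1,"y":0,"z":0.02,"ax":0,"ay":0,"az":0,"hand":10},{"x":-0.1,"y":0,"z":0.02,"ax":0,"ay":0,"az":0,"hand":10}]}}

```text
clock: 10.95
eef_pos: [553.6, -20.0, 80.9]
tcp_rot: [-3.136, -0.513, -0.236]
contact_force: [1.9, 3.6, 4.0]
opening: 0.174
grasp_force: 30.1
```

```bash
python3 st.py
```

```text
cradle [-0.47 -0.12 -4.44] F [2.88 3.91 3.  ] op 14.894601296526833 30.0774085521698 10.95
```

Call:
{"api": "drive_tool", "payload": {"plan": [{"x":-0.03,"y":0,"z":0.005,"ax":0,"ay":0,"az":0,"hand":10},{"x":-0.05,"y":0,"z":0.01,"ax":0,"ay":0,"az":0,"hand":10},{"x":-0.07,"y":0,"z":0.015,"ax":0,"ay":0,"az":0,"hand":10},{"x":-0.08,"y":0,"z":0.015,"ax":0,"ay":0,"az":0,"hand":10},{"x":-0.08,"y":0,"z":0.015,"ax":0,"ay":0,"az":0,"hand":10}]}}

```text
clock: 11.45
eef_pos: [550.6, -19.7, 79.6]
tcp_rot: [-3.136, -0.509, -0.236]
contact_force: [2.0, 3.6, 4.3]
opening: 0.176
grasp_force: 30.2
```

```bash
python3 st.py
```

```text
cradle [-3.69 -0.55 -4.05] F [3.13 3.96 3.19] op 15.042867592563812 30.15451043844223 11.45
```

Call:
{"api": "drive_tool", "payload": {"plan": [{"x":-0.02,"y":-0.01,"z":0.005,"ax":0,"ay":0,"az":0,"hand":10},{"x":-0.04,"y":-0.01,"z":0.01,"ax":0,"ay":0,"az":0,"hand":10},{"x":-0.05,"y":-0.01,"z":0.01,"ax":0,"ay":0,"az":0,"hand":10},{"x":-0.06,"y":-0.01,"z":0.01,"ax":0,"ay":0,"az":0,"hand":10},{"x":-0.06,"y":-0.01,"z":0.01,"ax":0,"ay":0,"az":0,"hand":10}]}}

```text
clock: 11.95
eef_pos: [550.3, -19.5, 79.8]
tcp_rot: [-3.137, -0.509, -0.236]
contact_force: [8.3, -1.5, 4.2]
opening: 0.171
grasp_force: 29.8
```

```bash
python3 st.py
```

```text
cradle [-3.89 -0.43 -3.73] F [ 9.41  0.49 -0.6 ] op 14.641674511229489 29.78278934955597 11.95
```

Stopped with 9.4 N along the slope at the expected x, so the flange is on the fork. I'll press lightly into the V, then release.

Call:
{"api": "drive_tool", "payload": {"plan": [{"x":0,"y":0,"z":0.02,"ax":0,"ay":0,"az":0,"hand":10},{"x":0,"y":0,"z":0.035,"ax":0,"ay":0,"az":0,"hand":10},{"x":0,"y":0,"z":0.035,"ax":0,"ay":0,"az":0,"hand":10}]}}

```text
clock: 12.25
eef_pos: [550.8, -19.4, 79.1]
tcp_rot: [-3.136, -0.509, -0.236]
contact_force: [-0.9, 2.2, 16.6]
opening: 0.174
grasp_force: 31.3
```

```bash
python3 st.py
```

```text
cradle [-3.86 -0.24 -4.62] F [ 7.15  1.97 15.09] op 14.886273708582596 31.300978660583496 12.25
```

Call:
{"api": "drive_tool", "payload": {"plan": [{"x":0,"y":0,"z":-0.01,"ax":0,"ay":0,"az":0,"hand":20},{"x":0,"y":0,"z":-0.01,"ax":0,"ay":0,"az":0,"hand":30},{"x":0,"y":0,"z":-0.01,"ax":0,"ay":0,"az":0,"hand":40},{"x":0,"y":0,"z":-0.01,"ax":0,"ay":0,"az":0,"hand":40},{"x":0,"y":0,"z":-0.3,"ax":0,"ay":0,"az":0,"hand":40},{"x":0,"y":0,"z":-0.9,"ax":0,"ay":0,"az":0,"hand":40},{"x":0,"y":0,"z":-1.5,"ax":0,"ay":0,"az":0,"hand":40},{"x":0,"y":0,"z":-1.8,"ax":0,"ay":0,"az":0,"hand":40}]}}

```text
clock: 13.05
eef_pos: [506.0, -9.1, 157.8]
tcp_rot: [-3.135, -0.506, -0.236]
contact_force: [-0.5, -0.5, 0.6]
opening: 0.466
grasp_force: 0.0
```

```bash
python3 st.py; python3 - <<'E'
from fit import *
R,o=frame(p);Rt=R.as_matrix()@np.diag([1,-1,-1.])
c,im=snap("w5");s=imaging.grab_frame("scene");d=imaging.grab_frame("side")
k=lambda a,x,y,w,h,f:cv2.resize(a[y:y+h,x:x+w],None,fx=f,fy=f,interpolation=cv2.INTER_CUBIC)[:,:,::-1]
cv2.imwrite("pics/m5.png",np.hstack([k(im,235,195,200,290,2),np.vstack([k(s,385,170,95,70,4),k(d,350,270,95,75,4)])[:580]]))
for v in ([30,18,4],[30,-18,4],[33,0,8],[-52,0,0],[-30,-29,15]): print(v,proj(c,cw(p,v)))
print("knobtop",proj(c,kn(p,28)))
E
```

```text
cradle [-4.29 -0.67 86.49] F [ 0.01 -0.61  0.73] op 39.79763260236113 0.0 13.05Traceback (most recent call last):
  File "<stdin>", line 5, in <module>
    return _nx.concatenate(arrs, 1, dtype=dtype, casting=casting)
           ~~~~~~~~~~~~~~~^^^^^^^^^^^^^^^^^^^^^^^^^^^^^^^^^^^^^^^
ValueError: all the input array dimensions except for the concatenation axis must match exactly, but along dimension 0, the array at index 0 has size 570 and the array at index 1 has size 580
```

```bash
python3 - <<'E'
from fit import *
c=load("w5");im=cv2.imread("pics/w5.png")[:,:,::-1];s=imaging.grab_frame("scene");d=imaging.grab_frame("side")
k=lambda a,x,y,w,h,f:cv2.resize(a[y:y+h,x:x+w],None,fx=f,fy=f,interpolation=cv2.INTER_CUBIC)[:,:,::-1]
cv2.imwrite("pics/m5.png",np.hstack([k(im,235,195,200,285,2),np.vstack([k(s,385,170,95,70,4),k(d,350,270,95,75,4)])[:570]]))
for v in ([30,18,4],[30,-18,4],[33,0,8],[-52,0,0],[-30,-29,15]): print(v,proj(c,cw(p,v)))
print("knobtop",proj(c,kn(p,28)))
E
```

```text
[30, 18, 4] [286.75 201.03]
[30, -18, 4] [341.87 201.21]
[33, 0, 8] [314.27 197.93]
[-52, 0, 0] [314.14 307.95]
[-30, -29, 15] [356.54 291.26]
knobtop [345.75 373.84]
```

View pics/m5.png

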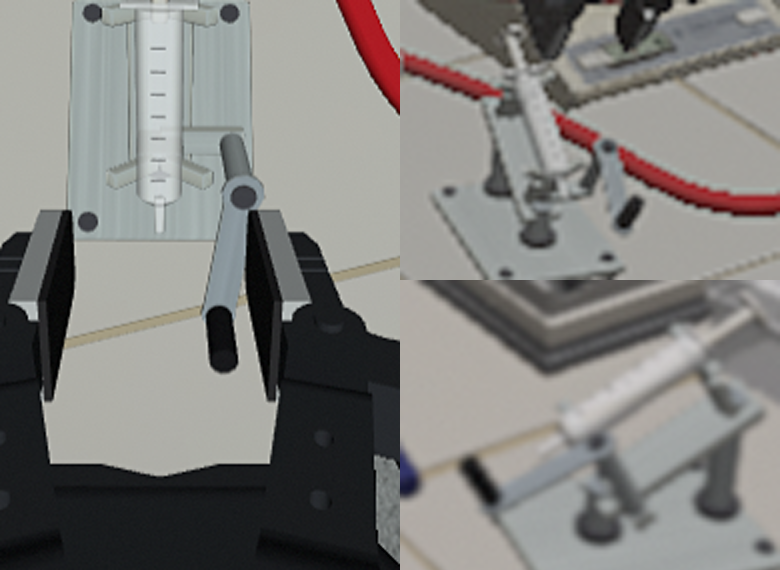

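Syringe lies in both Vs, flange at the upper fork (wrist crop (160,8)). Knob top is at px (346.5,376), matching the fit to about 2 px. Next I'll go over the knob.

Call:
{"api": "drive_tool", "payload": {"plan": [{"x":-0.5,"y":0.14,"z":0,"ax":0,"ay":0.15,"az":0,"hand":40},{"x":-1.0,"y":0.28,"z":0,"ax":0,"ay":0.15,"az":0,"hand":40},{"x":-1.5,"y":0.416,"z":0,"ax":0,"ay":0.15,"az":0,"hand":40},{"x":-1.5,"y":0.416,"z":0.3,"ax":0,"ay":0.15,"az":0,"hand":40},{"x":-1.5,"y":0.416,"z":0.6,"ax":0,"ay":0.15,"az":0,"hand":40},{"x":-1.5,"y":0.416,"z":0.75,"ax":0,"ay":0.15,"az":0,"hand":40},{"x":-1.5,"y":0.416,"z":0.75,"ax":0,"ay":0.15,"az":0,"hand":40}]}}

```text
clock: 14.0
eef_pos: [459.6, -20.9, 99.4]
tcp_rot: [-3.132, -0.503, -0.239]
contact_force: [-0.3, 0.4, -0.2]
opening: 0.465
grasp_force: 0.0
```

```bash
python3 st.py
```

```text
cradle [-70.14 -23.16  57.12] F [-0.45  0.29 -0.  ] op 39.70736226200363 0.0 14.0
```

Call:
{"api": "drive_tool", "payload": {"plan": [{"x":-0.15,"y":-0.034,"z":0.1,"ax":0,"ay":0.15,"az":0,"hand":40},{"x":-0.19,"y":-0.034,"z":0.3,"ax":0,"ay":0.15,"az":0,"hand":40},{"x":-0.19,"y":-0.034,"z":0.5,"ax":0,"ay":0.15,"az":0,"hand":40},{"x":-0.19,"y":-0.034,"z":0.6,"ax":0,"ay":0.15,"az":0,"hand":40},{"x":-0.19,"y":-0.034,"z":0.6,"ax":0,"ay":0.15,"az":0,"hand":40}]}}

```text
clock: 14.5
eef_pos: [469.3, -23.5, 89.0]
tcp_rot: [-3.131, -0.489, -0.232]
contact_force: [-0.1, -0.3, 0.4]
opening: 0.472
grasp_force: 0.0
```

```bash
python3 st.py
```

```text
cradle [-66.62 -23.41  43.13] F [ 0.23 -0.31  0.38] op 40.31725034005897 0.0 14.5
```

```bash
python3 - <<'E'
from rig import monitor
s=monitor.sense();print(s["qpos"].round(3),s["joint_efforts"].round(1))
E
```

```text
[ 0.027  0.209  2.414 -1.218  0.118  3.017] [ -0.1 -33.6 -18.5  -0.4  -0.5   0. ]
```

Joint 6 is at its limit and the wrist is near-singular: a 30° forward tilt isn't reachable this close. The closing line is square to the slope's side plane, so a vertical tool can still grip the knob. I'll back out and go upright.

```bash
python3 - <<'E'
from fit import *
np.set_printoptions(precision=3,suppress=True)
T0=kn(p,13.5)+Ro.from_euler('z',p[2]).apply([-3.5,0,0]);print(T0)
s=monitor.sense()
rel(T0+[0,0,70],down(p[2]),s)
rel(s["eef_pos"]+[-5,0,50],Ro.from_euler('xyz',s["tcp_rot"]).as_matrix(),s)
E
```

```text
[464.867 -20.438  66.073]
xyz [ 0.354 -0.049 -0.877] a [-0.11  -4.673  0.074] | rows 0.9 3.3
xyz [ 0.384  0.013 -0.929] a [0. 0. 0.] | rows 1.0 0.0
```

Call:
{"api": "drive_tool", "payload": {"plan": [{"x":0.2,"y":0,"z":-0.5,"ax":0,"ay":0,"az":0,"hand":40},{"x":0.35,"y":0,"z":-0.87,"ax":0,"ay":0,"az":0,"hand":40},{"x":0.35,"y":-0.05,"z":-0.87,"ax":-0.05,"ay":-1,"az":0.03,"hand":40},{"x":0.35,"y":-0.05,"z":-0.87,"ax":-0.05,"ay":-2,"az":0.03,"hand":40},{"x":0.35,"y":-0.05,"z":-0.87,"ax":-0.1,"ay":-3,"az":0.07,"hand":40},{"x":0.35,"y":-0.05,"z":-0.87,"ax":-0.1,"ay":-4,"az":0.07,"hand":40},{"x":0.35,"y":-0.05,"z":-0.87,"ax":-0.11,"ay":-4.67,"az":0.07,"hand":40},{"x":0.35,"y":-0.05,"z":-0.87,"ax":-0.11,"ay":-4.67,"az":0.07,"hand":40}]}}

```text
clock: 15.3
eef_pos: [466.9, -20.7, 136.4]
tcp_rot: [-3.141, -0.001, -0.238]
contact_force: [0.6, 0.3, -0.3]
opening: 0.47
grasp_force: 0.0
```

```bash
cat > kn.py <<'E'
import sys
from fit import *
np.set_printoptions(precision=3,suppress=True)
s=monitor.sense();print(s["clock"],s["eef_pos"],s["tcp_rot"],"q",s["qpos"],"F",s["contact_force"],s["opening"]*85.4,s["grasp_force"])
h=float(sys.argv[1])
for a in sys.argv[2:]:
    p[3]=float(a) if a!="0" else s0 if 0 else float(a)
    rel(kn(p,13.5)+Ro.from_euler('z',p[2]).apply([-3.5,0,0])+[0,0,h],down(p[2]),s)
E
python3 kn.py 70 0.15; python3 kn.py 0 0.15
```

```text
15.3 [466.934 -20.664 136.362] [-3.141 -0.001 -0.238] q [-0.048  0.234  2.05   0.     0.857  1.761] F [ 0.649  0.272 -0.295] 40.112453805053825 0.0
xyz [-0.042  0.007  0.006] a [-0.003 -0.009 -0.001] | rows 0.0 0.0
15.3 [466.934 -20.664 136.362] [-3.141 -0.001 -0.238] q [-0.048  0.234  2.05   0.     0.857  1.761] F [ 0.649  0.272 -0.295] 40.112453805053825 0.0
xyz [-0.043  0.008  1.406] a [-0.003 -0.009 -0.001] | rows 1.4 0.0
```

Call:
{"api": "drive_tool", "payload": {"plan": [{"x":-0.04,"y":0.01,"z":0.5,"ax":0,"ay":0,"az":0,"hand":40},{"x":-0.04,"y":0.01,"z":1.0,"ax":0,"ay":0,"az":0,"hand":40},{"x":-0.04,"y":0.01,"z":1.3,"ax":0,"ay":0,"az":0,"hand":40},{"x":-0.04,"y":0.01,"z":1.38,"ax":0,"ay":0,"az":0,"hand":40},{"x":-0.04,"y":0.01,"z":1.38,"ax":0,"ay":0,"az":0,"hand":40}], "grip_force": 20}}

```text
clock: 15.8
eef_pos: [461.1, -20.1, 66.5]
tcp_rot: [3.141, 0.0, -0.236]
contact_force: [0.9, -1.0, 0.2]
opening: 0.468
grasp_force: 0.0
```

```bash
python3 kn.py 0 0.15
```

```text
15.8 [461.105 -20.128  66.517] [ 3.141  0.    -0.236] q [-0.046  0.347  2.107 -0.001  0.688  1.762] F [ 0.921 -0.991  0.23 ] 39.99281251251631 0.0
xyz [ 0.074 -0.01   0.009] a [0.008 0.    0.013] | rows 0.1 0.0
```

Call:
{"api": "drive_tool", "payload": {"plan": [{"x":0.04,"y":0,"z":0,"ax":0,"ay":0,"az":0,"hand":20},{"x":0.05,"y":0,"z":0,"ax":0,"ay":0,"az":0,"hand":10},{"x":0.05,"y":0,"z":0,"ax":0,"ay":0,"az":0,"hand":3},{"x":0.05,"y":0,"z":0,"ax":0,"ay":0,"az":0,"hand":3},{"x":0.05,"y":0,"z":0,"ax":0,"ay":0,"az":0,"hand":3}]}}

```text
clock: 16.3
eef_pos: [465.6, -20.9, 67.6]
tcp_rot: [-3.142, -0.003, -0.237]
contact_force: [0.7, 1.1, 6.3]
opening: 0.102
grasp_force: 20.7
```

```bash
python3 kn.py 0 0.15 .35 .55 .75 .95 1.15 1.35 1.58
```

```text
16.3 [465.584 -20.92   67.609] [-3.142 -0.003 -0.237] q [-0.048  0.349  2.099 -0.001  0.691  1.76 ] F [0.749 1.14  6.339] 8.669340549443588 20.653131902217865
xyz [-0.017 -0.004  0.031] a [-0.    -0.024  0.011] | rows 0.0 0.0
xyz [ 0.027 -0.197  0.006] a [-0.    -0.024  0.011] | rows 0.2 0.0
xyz [ 0.102 -0.377 -0.037] a [-0.    -0.024  0.011] | rows 0.4 0.0
xyz [ 0.207 -0.536 -0.097] a [-0.    -0.024  0.011] | rows 0.6 0.0
xyz [ 0.337 -0.668 -0.172] a [-0.    -0.024  0.011] | rows 0.8 0.0
xyz [ 0.488 -0.767 -0.258] a [-0.    -0.024  0.011] | rows 0.9 0.0
xyz [ 0.652 -0.83  -0.352] a [-0.    -0.024  0.011] | rows 1.1 0.0
xyz [ 0.85  -0.854 -0.466] a [-0.    -0.024  0.011] | rows 1.3 0.0
```

Call:
{"api": "drive_tool", "payload": {"plan": [{"x":0.01,"y":-0.1,"z":-0.02,"ax":0,"ay":0,"az":0,"hand":3},{"x":0.04,"y":-0.19,"z":-0.04,"ax":0,"ay":0,"az":0,"hand":3},{"x":0.07,"y":-0.29,"z":-0.06,"ax":0,"ay":0,"az":0,"hand":3},{"x":0.12,"y":-0.37,"z":-0.08,"ax":0,"ay":0,"az":0,"hand":3},{"x":0.17,"y":-0.46,"z":-0.11,"ax":0,"ay":0,"az":0,"hand":3},{"x":0.22,"y":-0.53,"z":-0.14,"ax":0,"ay":0,"az":0,"hand":3},{"x":0.35,"y":-0.66,"z":-0.21,"ax":0,"ay":0,"az":0,"hand":3},{"x":0.35,"y":-0.66,"z":-0.21,"ax":0,"ay":0,"az":0,"hand":3}]}}

```text
clock: 17.1
eef_pos: [490.7, 7.9, 78.1]
tcp_rot: [-3.141, -0.002, -0.236]
contact_force: [-1.9, -0.6, 2.0]
opening: 0.099
grasp_force: 20.4
```

```bash
python3 kn.py 0 .95 1.15 1.35 1.58 1.65
```

```text
17.1 [490.743   7.892  78.142] [-3.141 -0.002 -0.236] q [0.013 0.361 2.042 0.    0.738 1.82 ] F [-1.927 -0.555  1.965] 8.474487734437865 20.422900021076202
xyz [-0.017  0.011  0.038] a [-0.004 -0.015  0.013] | rows 0.0 0.0
xyz [ 0.133 -0.089 -0.048] a [-0.004 -0.015  0.013] | rows 0.2 0.0
xyz [ 0.297 -0.151 -0.143] a [-0.004 -0.015  0.013] | rows 0.4 0.0
xyz [ 0.495 -0.175 -0.257] a [-0.004 -0.015  0.013] | rows 0.6 0.0
xyz [ 0.556 -0.172 -0.291] a [-0.004 -0.015  0.013] | rows 0.7 0.0
```

Call:
{"api": "drive_tool", "payload": {"plan": [{"x":0.07,"y":-0.06,"z":-0.05,"ax":0,"ay":0,"az":0,"hand":3},{"x":0.14,"y":-0.1,"z":-0.09,"ax":0,"ay":0,"az":0,"hand":3},{"x":0.22,"y":-0.13,"z":-0.14,"ax":0,"ay":0,"az":0,"hand":3},{"x":0.3,"y":-0.155,"z":-0.18,"ax":0,"ay":0,"az":0,"hand":3},{"x":0.4,"y":-0.17,"z":-0.24,"ax":0,"ay":0,"az":0,"hand":3},{"x":0.5,"y":-0.175,"z":-0.29,"ax":0,"ay":0,"az":0,"hand":3},{"x":0.56,"y":-0.175,"z":-0.32,"ax":0,"ay":0,"az":0,"hand":3},{"x":0.56,"y":-0.175,"z":-0.32,"ax":0,"ay":0,"az":0,"hand":3}]}}

```text
clock: 17.9
eef_pos: [519.6, 10.0, 94.1]
tcp_rot: [-3.14, -0.001, -0.237]
contact_force: [-1.9, 7.4, 2.1]
opening: 0.101
grasp_force: 19.7
```

```bash
python3 kn.py 0 1.58 1.65
```

```text
17.9 [519.578  10.009  94.146] [-3.14  -0.001 -0.237] q [0.016 0.371 1.972 0.002 0.798 1.822] F [-1.914  7.368  2.117] 8.604518465587486 19.74868655204773
xyz [-0.056  0.001  0.063] a [-0.014 -0.01   0.006] | rows 0.1 0.0
xyz [0.004 0.004 0.028] a [-0.014 -0.01   0.006] | rows 0.0 0.0
```

Force along the push is only 1.9 N, so I'll push a bit further to be sure of the stop.

Call:
{"api": "drive_tool", "payload": {"plan": [{"x":0.03,"y":0.02,"z":-0.02,"ax":0,"ay":0,"az":0,"hand":3},{"x":0.06,"y":0.02,"z":-0.03,"ax":0,"ay":0,"az":0,"hand":3},{"x":0.1,"y":0.02,"z":-0.05,"ax":0,"ay":0,"az":0,"hand":3},{"x":0.1,"y":0.02,"z":-0.05,"ax":0,"ay":0,"az":0,"hand":3}]}}

```text
clock: 18.3
eef_pos: [520.0, 9.6, 94.7]
tcp_rot: [-3.14, 0.008, -0.238]
contact_force: [-9.2, 18.6, -4.3]
opening: 0.105
grasp_force: 19.6
```

```bash
python3 kn.py 0 1.58 1.65;python3 - <<'E'
from h import *
c,im=snap("w6");s=imaging.grab_frame("scene");d=imaging.grab_frame("side")
k=lambda a,x,y,w,h,f:cv2.resize(a[y:y+h,x:x+w],None,fx=f,fy=f,interpolation=cv2.INTER_CUBIC)[:,:,::-1]
cv2.imwrite("pics/m6.png",np.hstack([k(im,235,195,200,285,2),np.vstack([k(s,385,170,95,70,4),k(d,350,270,95,75,4)])[:570]]))
E
```

```text
18.3 [519.951   9.55   94.732] [-3.14   0.008 -0.238] q [0.013 0.374 1.965 0.005 0.81  1.818] F [-9.178 18.586 -4.335] 8.987754445997306 19.62317392230034
xyz [-0.065 -0.006  0.075] a [-0.019  0.073 -0.005] | rows 0.1 0.1
xyz [-0.005 -0.003  0.039] a [-0.019  0.073 -0.005] | rows 0.0 0.1
```

Stopped dead: 0.4 mm of motion for 5 mm commanded, at 9 N. Relax, open, lift.

Call:
{"api": "drive_tool", "payload": {"plan": [{"x":-0.03,"y":-0.03,"z":0.02,"ax":0,"ay":0,"az":0,"hand":3},{"x":-0.06,"y":-0.04,"z":0.03,"ax":0,"ay":0,"az":0,"hand":3},{"x":-0.06,"y":-0.04,"z":0.03,"ax":0,"ay":0,"az":0,"hand":3}]}}

```text
clock: 18.75
eef_pos: [519.8, 10.1, 94.3]
tcp_rot: [3.141, 0.002, -0.236]
contact_force: [-4.6, 4.6, -0.0]
opening: 0.101
grasp_force: 19.7
```

```bash
python3 kn.py 0 1.58
```

```text
18.75 [519.778  10.058  94.321] [ 3.141  0.002 -0.236] q [0.016 0.372 1.969 0.    0.802 1.823] F [-4.563  4.555 -0.006] 8.609142267089688 19.74413126707077
xyz [-0.06   0.003  0.066] a [0.004 0.018 0.013] | rows 0.1 0.0
```

Call:
{"api": "drive_tool", "payload": {"plan": [{"x":0,"y":-0.01,"z":0,"ax":0,"ay":0,"az":0,"hand":15},{"x":0,"y":-0.01,"z":0,"ax":0,"ay":0,"az":0,"hand":25},{"x":0,"y":-0.01,"z":0,"ax":0,"ay":0,"az":0,"hand":28},{"x":0,"y":-0.01,"z":-0.3,"ax":0,"ay":0,"az":0,"hand":28},{"x":0,"y":-0.01,"z":-0.9,"ax":0,"ay":0,"az":0,"hand":28},{"x":-0.3,"y":-0.01,"z":-1.7,"ax":0,"ay":0,"az":0,"hand":28},{"x":-0.8,"y":-0.01,"z":-2.2,"ax":0,"ay":0,"az":0,"hand":28},{"x":-0.8,"y":-0.01,"z":-2.2,"ax":0,"ay":0,"az":0,"hand":28}]}}

```text
clock: 19.55
eef_pos: [482.1, 19.7, 207.8]
tcp_rot: [-3.141, -0.005, -0.236]
contact_force: [0.9, 0.1, -0.2]
opening: 0.33
grasp_force: 0.0
```

```bash
python3 - <<'E'
from fit import *
c,im=snap("w7");s=imaging.grab_frame("scene");d=imaging.grab_frame("side")
k=lambda a,x,y,w,h,f:cv2.resize(a[y:y+h,x:x+w],None,fx=f,fy=f,interpolation=cv2.INTER_CUBIC)[:,:,::-1]
p[3]=1.58
kt=proj(c,kn(p,28));pv=proj(c,cw(p,[-30,-29,15]));print(kt,pv,proj(c,cw(p,[33,0,8])),monitor.sense()["clock"])
x=int(np.clip(pv[0]-130,0,440))
y=int(np.clip(pv[1]-200,0,195));print(x,y)
cv2.imwrite("pics/m7.png",np.hstack([k(im,x,y,200,285,2),np.vstack([k(s,385,170,95,70,4),k(d,350,270,95,75,4)])[:570]]))
E
```

```text
[315.44 201.24] [380.88 181.16] [348.54  95.86] 19.7
250 0
```

View pics/m7.png

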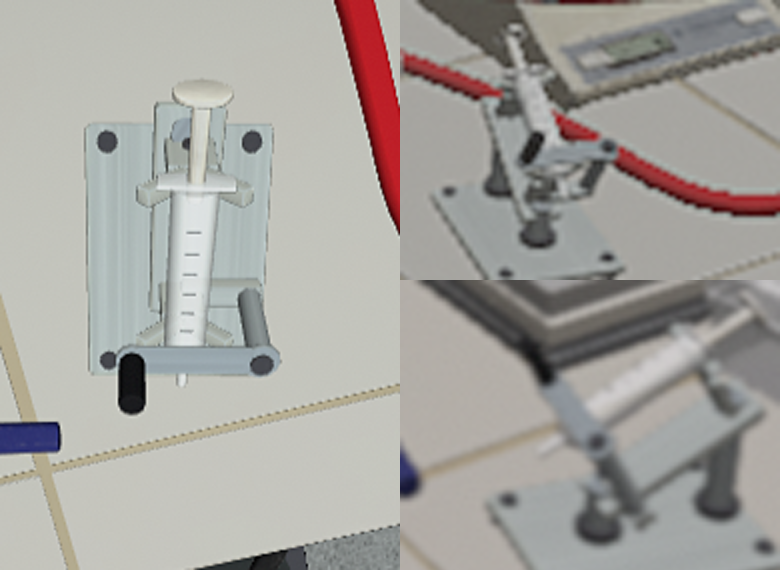

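The keeper lies across the barrel: knob top is at px (315.5,201.5) against (315.4,201.2) predicted for 1.58. The flange's front edge is at row 95.5, against 95.9 predicted for the fork face. The robot is clear, so I'm handing in.

```bash
python3 -c "
from rig import r
print(r.sign_off())"
```

```text
the job is handed in; nothing more can be done
None
```

The job is handed in at about 20 s: the syringe lies in both forks with its flange against the upper fork, the keeper is turned to its stop across the barrel, and the gripper is clear of everything.

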